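# Bin the finished scissors and hang the bin on the louvered rail

### The job

Put the small pair of scissors into the empty lipped bin standing on the wooden block, and hang that bin in the free place of the louvered rail, under the blank card, with its lip hooked over the rail and the scissors lying inside (in either order). Do not knock the lamp over the rail, leave the other things on the bench where they are, and let go of everything.

Things in the scene. Friction and masses are not known exactly. Their poses are not given: they have to be found in the camera images.
- bin: Empty grey parts bin, on the wooden block. Origin: centre of underside; x to the rear (lip) end, z up. 64 mm wide (y), walls and floor 4 mm; x from -87 (top of the sloping front) to +86 mm (back of lip). Flat parallel sides 75 mm high from x -10 to +70, then sloping to 48 mm at the low front. Rear wall's outer face at x +70. Floor inside: x -62 to +66, 56 mm wide. 0.15 to 0.3 kg.
- block: Light wooden bench block 150 (x) x 110 (y) x 70 mm high, fixed to the bench; the empty bin stands on it. Origin: centre of the underside.
- bin_lip (a point): Point under the bin's lip, mid-slot (bin frame x +76, y 0, z +71 mm; same axes). The lip: a 4 mm plate going back from the rear wall's top, underside at z 71 mm, ending in a 4 mm downturned edge (x +82 to +86, z 57 to 75 mm), which leaves a slot 12 mm wide, open below, that takes the rail. Hung, the lip rests on the rail's top edge.
- scissors: The small pair of closed steel scissors, rigid, 112 mm long, lying flat. Origin: under the pivot; x to the blade tips (+58 mm), z up; two finger bows reach to x -54 mm, 47 mm wide together. At the pivot a block 24 (x) x 16 (y) x 11 mm high, the best place to grip, across y; blades and bows 8 mm thick. About 0.08 kg.
- bay: The free one of three places, 115 mm apart on the rail; full bins hang in the others. Origin: top edge of the rail's front face, mid-place, 190 mm above the bench; x to the rear, square to the rail, y along it, z up. The rail strip is 5 mm thick (x 0 to 5). A blank white card, 50 mm wide, stands 32 mm behind the front face, to 61 mm above the rail's top.
- panel: The louvered rail, fixed. Origin: on the bench under the middle of its front face; axes as the bay. 370 mm long; blue posts 395 mm high at y +-198. Behind the strip a channel 18 mm wide, 22 mm deep takes the lip's edge; the sheet behind rises 32 mm above the rail's top. A louver flush with the rail, 50 to 80 mm below its top, backs the bin: with 7 mm play it hangs about 0.1 rad nose down.
- fullbin0: A full bin hanging on the rail, fixed, shaped as the empty one; origin on the rail's top front edge in the middle of its place (it reaches 163 mm to the front of that point, 71 mm below and 4 mm above it).
- fullbin1: The other full bin hanging on the rail, fixed; same shape and origin.
- lamp: White lamp bar over the rail, fixed, 40 (x) x 410 (y) x 30 mm, on arms from the posts. Origin: middle of its underside, 355 mm above the bench, 58 mm in front of the rail's front face (it spans 38 to 78 mm in front). A tool pointing straight down over a hung bin meets it; one leaning back from the rail by 25 to 45 degrees passes in front of it.
- shears: Large pair of shears lying flat, 225 mm long; not to be moved. Origin under the pivot, x to the tips.
- oilstone: Grey sharpening stone 120 x 45 x 25 mm; not to be moved. Origin: centre of the underside.
- hammer: Hammer with a wooden handle lying across the bench nearer the robot; not to be moved.
- screwdriver: Red-handled screwdriver lying across the bench nearer the robot; not to be moved.
- oilcan: Dark can, 60 mm diameter, 140 mm high; not to be moved. Origin: centre of the underside.
- woodtray: Wooden tray without lip, 160 x 90 x 50 mm; not to be moved. Origin: centre of the underside.
- bobstock: Upright steel slug 44 mm diameter, 60 mm high; not to be moved. Origin: centre of the underside.
Mind the look-alikes: they are no part of the job. What is shaped like the scissors but green, purple or yellow is not meant.

How it is judged:
By the outcome, as a careful person would: the job done as asked, in the order asked, and still so for the second after the job is handed in, with the robot touching nothing.
It also fails if it takes over 67 s, if anything falls off the work surface, if the arm or the gripper's body presses on something with over 40 N, if the wrist force passes 120 N, or if a joint passes its speed limit or range.

### The arm

A 6-joint arm with a two-finger parallel gripper is mounted at the origin on the work surface. World frame = base frame: x ahead of the robot, y to its left, z up, the work surface at z = 0. Lengths are in m, angles in rad, forces in N, time in s.
With the tool pointing down it reaches from about 0.375 to 0.9 m from the base axis. Payload 3.1 kg.
Tool frame: the origin (TCP) lies midway between the tips of the shut fingers; the grasp point (between the pads) lies 19 mm behind it; z points along the fingers, y is the line along which they close (so a half turn about z gives the same grasp; the last joint's range is limited). The gripper opens to 85 mm and grips with 20 to 120 N. Pads are 22 mm wide; open, the fingers measure 114 mm over their backs; the gripper's body (76 mm by 85 mm) begins 54 mm behind the grasp point. The pads swing forward as they close: fully open they stand 13 mm farther back than shut.
Start: joints at [-1.433, 0.527, 1.433, -0, 1.181, -0.178], TCP at [0.194, -0.594, 0.231] pointing down, gripper open.
Joint ranges: [-3.08, 3.08], [-0.75, 2.2], [0.22, 2.44], [-1.43, 4.57], [0, 2.65], [-2.85, 2.85]. Speed limits (rad/s): [2.79, 2.79, 3.14, 3.14, 3.14, 3.14].

### API

Orientations are given as a unit quaternion [x, y, z, w].
In Python, from station import * gives the robot as it stands.
- The arm moves only by the tool apply_moves, never from a script. Its argument "plan" is a list of rows, each a list of 7 numbers: the shift along the tool's x, y, z in m, then the turn, a rotation vector about the tool's x, y, z in rad, then the gripper command: -1 is fully open, 1 is shut, values between are in proportion. In form: [[dx, dy, dz, wx, wy, wz, jaw], ...]. A call has 1 to 8 rows; each row shifts and turns the commanded pose from where the row before left it, along the tool's axes as they then stand; what a row does not reach is not made up. A row lasts 1/8 s, in which the tool goes at most 62.5 mm and 10.7 degrees, less where a joint would pass 70% of its speed; a pose out of reach is approached as far as the arm can. A call is refused whole if a number of a shift passes 0.0625 or a number of a turn 0.188, either way. A call with a gripper value outside its range is refused whole. The fingers move at their own pace and stop on an object; "force" is the grip in N (left out, the last holds). Time passes only in rows, so rows that do not move let the fingers close. It gives the time, the measured TCP pose, the force, the opening and the grip force at its end, in the units of the state.
- sense(): the state, without advancing time (a new reading comes with each control period).
- snapshot(name): name is "scene" or "top" or "wrist"; returns the picture (420x560x3 uint8, red, green, blue); there is no depth.
- calibration(name): a dict with "camera_matrix" (3x3 intrinsics, pixels), "R" (3x3) and "t" (3): a world point X has camera coordinates R X + t; the wrist camera has in their place "mount" (4x4, takes a point from camera to tool coordinates, whose origin is the TCP and whose axes are the flange's). Camera axes: x right, y down, z forward; pixel columns grow to the right and rows downward; lengths in m; the calibration is good to about 2 mm. A picture is of the moment at which its call begins: read the wrist's pose just before it. calibration takes no time and is no camera call.
- sign_off(): hands the job in; it is judged then, once.
The state is a dict: "t": time; "q": joint angles; "qd": joint speeds; "tau": joint torques, N m; "tcp_pos": TCP position; "tool_rot": TCP orientation; "force": force on the tool from outside, world axes, zero at the start; "ft_torque": the same for the moment, N m; "finger_gap": opening from 0.0 (shut) to 1.0 (fully open); "gripper_force": force on a finger pad.
Only numpy, scipy, OpenCV 4.12 (cv2) and the standard library are available. Lean on these libraries where they do the work, as an engineer would, in place of code of your own. Each camera call takes 0.05 s, during which the arm holds its last target. There are 200 camera calls.

## Working session

There is one attempt and no reset: what is moved stays moved. The work goes in short steps, Python scripts to look and compute and a tool call to move; the robot and the scene stay as the last step left them, time stands still between calls to the robot, and variables do not carry over. Pictures are saved under pics/ and viewed, at most 10 in all, crops included, and the job is handed in when it is done.

Besides the shell and the picture viewer there is one more tool, called after ">>>" in YAML: its name, and indented under it one key for each argument. apply_moves: Moves the arm, as the interface text tells. Its arguments: {"type":"object","properties":{"plan":{"type":"array"},"force":{"type":"number"}},"required":["plan"]}

```bash
mkdir -p pics; ls; python3 - <<'E'
from station import *
import cv2,numpy as np
np.set_printoptions(precision=4,suppress=True)
s=sense();print(s)
for n in("scene","top"):
    im=snapshot(n);cv2.imwrite(f"pics/{n}0.png",cv2.resize(im[:,:,::-1],(800,600),interpolation=cv2.INTER_CUBIC));np.save(f"{n}0.npy",im)
    print(calibration(n))
print(calibration("wrist"))
E
```

```text
pics
{'t': 0.0, 'q': array([-1.4335,  0.5285,  1.4339, -0.    ,  1.1814, -0.1785]), 'qd': array([-0.0022, -0.0001, -0.0007,  0.0008,  0.001 , -0.0003]), 'tau': array([ -0.0008, -44.2355, -17.8027,  -0.0002,   0.0085,   0.    ]), 'tcp_pos': array([ 0.194 , -0.5933,  0.2303]), 'tool_rot': array([ 0.9876,  0.1573,  0.    , -0.0011]), 'force': array([-0.5535, -0.2511,  0.2983]), 'ft_torque': array([ 0.0066, -0.0224, -0.0447]), 'gripper_force': 0.0, 'finger_gap': 0.9978488916688818}
{'camera_matrix': array([[479.074 ,   0.    , 271.2357],
       [  0.    , 479.074 , 210.0326],
       [  0.    ,   0.    ,   1.    ]]), 'R': array([[-0.8499,  0.527 , -0.0054],
       [ 0.3742,  0.5962, -0.7102],
       [-0.371 , -0.6056, -0.7039]]), 't': array([ 0.4113, -0.0444,  1.9466])}
{'camera_matrix': array([[458.3794,   0.    , 279.3371],
       [  0.    , 458.3794, 202.5333],
       [  0.    ,   0.    ,   1.    ]]), 'R': array([[ 0.007 , -1.    , -0.0024],
       [-0.9965, -0.0068, -0.0833],
       [ 0.0833,  0.003 , -0.9965]]), 't': array([0.0395, 0.5362, 1.3879])}
{'camera_matrix': array([[292.9628,   0.    , 279.5336],
       [  0.    , 292.9628, 207.6814],
       [  0.    ,   0.    ,   1.    ]]), 'mount': array([[-0.0007, -0.9489, -0.3155,  0.0806],
       [ 1.    , -0.0006, -0.0006, -0.0001],
       [ 0.0004, -0.3155,  0.9489, -0.1423],
       [ 0.    ,  0.    ,  0.    ,  1.    ]])}
```

View pics/scene0.png

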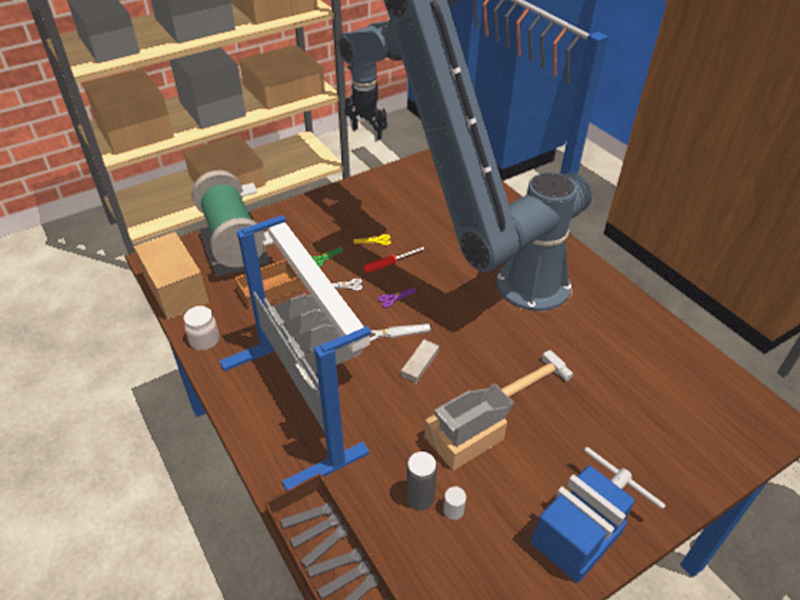

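View pics/top0.png

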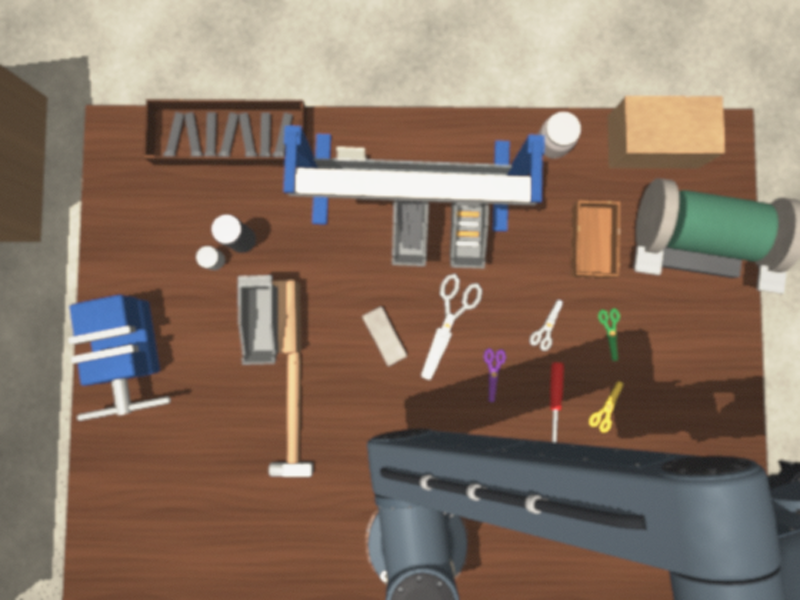

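The top view shows these scissors-like things: white/steel small at (546,326), purple at (493,373), green at (610,333), yellow at (606,405), and large shears at (455,325). The small uncoloured one at (546,326) fits the description. The bin on the block is at (257,318). The free bay is near x≈350, with a card at (350,153). I'll confirm with enlarged crops.

```bash
cat > h.py <<'E'
import numpy as np,cv2
from station import calibration
from scipy.spatial.transform import Rotation as Ro
np.set_printoptions(precision=4,suppress=True)
def ray(n,u,v):
    c=calibration(n);R,t=c["R"],c["t"]
    d=R.T@np.linalg.solve(c["camera_matrix"],[u,v,1]);return -R.T@t,d
def at_z(n,u,v,z):
    o,d=ray(n,u,v);return o+d*(z-o[2])/d[2]
def proj(n,X):
    c=calibration(n);p=(c["R"]@np.asarray(X,float).T).T+c["t"];p=(c["camera_matrix"]@p.T).T;return p[:,:2]/p[:,2:]
def crop(im,x,y,w,h,W,H):
    return cv2.resize(im[y:y+h,x:x+w,::-1],(W,H),interpolation=cv2.INTER_CUBIC)
E
python3 - <<'E'
from h import *
t=np.load("top0.npy");s=np.load("scene0.npy")
a=crop(t,360,200,50,50,400,300*4//3) [:300] if 0 else crop(t,355,203,60,45,400,300)
b=crop(t,155,180,80,60,400,300)
c=crop(t,195,82,200,150//1,400,300)
d=crop(s,280,255,100,75,400,300)
cv2.imwrite("pics/c1.png",np.vstack([np.hstack([a,b]),np.hstack([c,d])]))
E
```

```text
(no output)
```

View pics/c1.png

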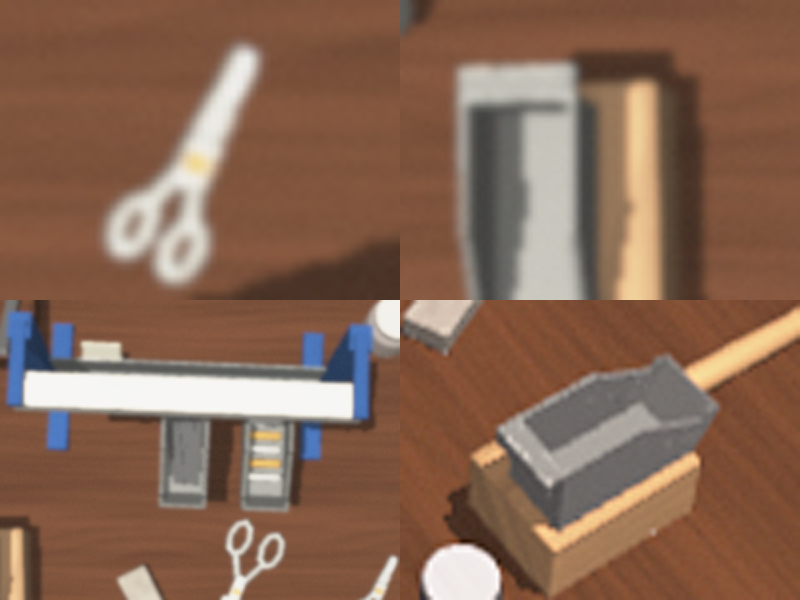

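Crop 1 confirms the small steel scissors: gold band at the pivot, crop (197,162), tip at (243,52). The bin's lip points away from the robot, with its rear edge at crop (58..178,65) in the second panel. The free place is at the left (+y) end, under the card.

```bash
python3 - <<'E'
from h import *
from scipy.optimize import least_squares
t=np.load("top0.npy")
p=at_z("top",384.1,226.8,.011);tip=at_z("top",391,210.3,.008);print("sc",p,tip,np.linalg.norm((tip-p)[:2]),np.arctan2(*(tip-p)[1::-1]))
# lamp
m=(t.min(2)>215).astype(np.uint8);m[:110]=0 if 0 else m[:110];
n,l,st,ce=cv2.connectedComponentsWithStats(m)
for i in range(1,n):
    if st[i,4]>300:
        pts=np.argwhere(l==i)[:,::-1].astype(np.float32);r=cv2.minAreaRect(pts);print(st[i],r)
        if 100<r[0][1]<160 and max(r[1])>120:
            bx=cv2.boxPoints(r);X=np.array([at_z("top",u,v,.385) for u,v in bx]);print(X,X.mean(0))
# bin
lc=[at_z("top",u,193-.4,.145) for u in(166.3,190.2)];print("lip",lc)
fc=[at_z("top",u/1.4286,362/1.4286,.118) for u in(243,275)];print("front",fc)
print("block edge far right", at_z("top",155+(660-400)/5,180+80/5,.07))
print("base of camera",ray("top",0,0)[0],ray("scene",0,0)[0])
E
```

```text
sc [ 0.464  -0.2806  0.011 ] [ 0.5154 -0.3033  0.008 ] 0.05617332210379644 -0.41567226316133354
[384  79  21  22 368] ((394.0, 89.5), (21.0, 20.0), 90.0)
[ 208  118  163   23 2678] ((289.0437316894531, 128.84127807617188), (162.5635223388672, 16.535400390625), 2.1610796451568604)
[[ 0.6635  0.2094  0.385 ]
 [ 0.7024  0.2087  0.385 ]
 [ 0.6904 -0.1678  0.385 ]
 [ 0.6515 -0.166   0.385 ]] [0.677 0.021 0.385]
lip [array([0.5516, 0.3613, 0.145 ]), array([0.5521, 0.294 , 0.145 ])]
front [array([0.3807, 0.3525, 0.118 ]), array([0.3812, 0.2887, 0.118 ])]
block edge far right [0.55   0.2586 0.07  ]
base of camera [0.4185 0.039  1.4279] [1.0884 0.9886 1.3409]
```

```bash
cat >> h.py <<'E'
from scipy.spatial.transform import Slerp
import math
def quat(yaw,tilt=0):
    """tool x horizontal heading yaw, z down; tilt>0: fingers tilt away from tool x (approach leans toward +tool x side)"""
    return Ro.from_euler('z',yaw)*Ro.from_euler('x',math.pi)*Ro.from_euler('y',-tilt)
def rows(p0,R0,pts,jaw,step=.045,rot=.16,keep=None):
    """pts: list of (pos,Rot); prints rounded rows following straight lines, with rounding fed back"""
    out=[];P=np.array(p0,float);R=R0
    for pos,Rt in pts:
        A,B=P.copy(),R;pos=np.array(pos,float)
        n=max(1,math.ceil(max(np.linalg.norm(pos-A)/step,(B.inv()*Rt).magnitude()/rot)-1e-6))
        sl=Slerp([0,1],Ro.concatenate([B,Rt]))
        for k in range(1,n+1):
            d=np.round(R.inv().apply(A+(pos-A)*k/n-P),4)
            w=np.round((R.inv()*sl(k/n)).as_rotvec(),3)
            out.append([*d,*w,jaw]);P=P+R.apply(d);R=R*Ro.from_rotvec(w)
    for i in range(0,len(out),8):
        print("["+",".join("["+",".join(f"{v:g}" for v in (np.array(r)+0.))+"]" for r in out[i:i+8])+"]")
    print("end",P,R.as_quat())
    return P,R
def here():
    from station import sense
    s=sense();return s["tcp_pos"],Ro.from_quat(s["tool_rot"]),s
E
python3 - <<'E'
from h import *
p,R,s=here()
print((R.inv()*quat(.316)).magnitude(), quat(0,.6).apply([0,0,1]))
rows(p,R,[([.464,-.281,.17],quat(2.726))],-.3)
E
```

```text
0.001955726069687864 [-0.5646 -0.     -0.8253]
[[0.0221,-0.0133,0.0038,0,0,-0.151,-0.3],[0.0239,-0.0099,0.0038,0,0,-0.15,-0.3],[0.025,-0.0061,0.0038,0,0,-0.151,-0.3],[0.0257,-0.0024,0.0038,0,-0.001,-0.151,-0.3],[0.0258,0.0016,0.0038,0,0,-0.15,-0.3],[0.0252,0.0054,0.0038,0,0,-0.151,-0.3],[0.0241,0.0091,0.0038,0,0,-0.15,-0.3],[0.0225,0.0127,0.0038,0,0,-0.151,-0.3]]
[[0.0204,0.0159,0.0038,0,0,-0.151,-0.3],[0.0177,0.0187,0.0037,0,-0.001,-0.15,-0.3],[0.0147,0.0212,0.0038,0,0,-0.151,-0.3],[0.0114,0.0232,0.0038,0,0,-0.151,-0.3],[0.0077,0.0246,0.0038,0,0,-0.15,-0.3],[0.004,0.0255,0.0037,0,0,-0.151,-0.3],[0.0001,0.0258,0.0038,0,-0.001,-0.151,-0.3],[-0.0037,0.0256,0.0038,0,0,-0.15,-0.3]]
end [ 0.464  -0.2809  0.17  ] [ 0.2064  0.9785 -0.0002  0.0001]
```

>>> apply_moves:
  plan:
    - [0.022, -0.013, 0.004, 0, 0, -0.15, -0.3]
    - [0.024, -0.01, 0.004, 0, 0, -0.15, -0.3]
    - [0.025, -0.006, 0.004, 0, 0, -0.151, -0.3]
    - [0.0255, -0.0025, 0.004, 0, 0, -0.151, -0.3]
    - [0.026, 0.0015, 0.004, 0, 0, -0.151, -0.3]
    - [0.025, 0.0055, 0.004, 0, 0, -0.151, -0.3]
    - [0.024, 0.009, 0.004, 0, 0, -0.15, -0.3]
    - [0.0225, 0.0125, 0.004, 0, 0, -0.151, -0.3]

```text
t: 1.1
tcp_pos: [0.3292, -0.4373, 0.1988]
tool_rot: [0.723, 0.691, 0.0, -0.0]
force: [0.9, -0.4, -0.2]
finger_gap: 0.65
gripper_force: 0.0
```

>>> apply_moves:
  plan:
    - [0.0205, 0.016, 0.004, 0, 0, -0.151, -0.3]
    - [0.0175, 0.0185, 0.004, 0, 0, -0.151, -0.3]
    - [0.0145, 0.021, 0.004, 0, 0, -0.151, -0.3]
    - [0.0115, 0.023, 0.004, 0, 0, -0.151, -0.3]
    - [0.0075, 0.0245, 0.004, 0, 0, -0.15, -0.3]
    - [0.004, 0.0255, 0.004, 0, 0, -0.151, -0.3]
    - [0, 0.0255, 0.004, 0, 0, -0.151, -0.3]
    - [-0.0035, 0.0255, 0.004, 0, 0, -0.151, -0.3]

```text
t: 2.1
tcp_pos: [0.4632, -0.2819, 0.1669]
tool_rot: [0.203, 0.979, 0.0, -0.0]
force: [0.2, -0.8, -0.3]
finger_gap: 0.652
gripper_force: 0.0
```

>>> apply_moves:
  plan:
    - [0, 0, 0, 0, 0, 0, -0.3]
    - [0, 0, 0, 0, 0, 0, -0.3]

```text
t: 2.35
tcp_pos: [0.4626, -0.2831, 0.1672]
tool_rot: [0.206, 0.979, -0.0, -0.0]
force: [0.2, 1.0, 0.9]
finger_gap: 0.65
gripper_force: 0.0
```

```bash
python3 - <<'E'
from h import *
from station import *
p,R,s=here();print(s["t"],p,R.as_quat(),s["q"],s["finger_gap"])
im=snapshot("wrist");np.savez("w1.npz",im=im,p=p,q=R.as_quat())
cv2.imwrite("pics/w1.png",cv2.resize(im[:,:,::-1],(800,600)))
E
```

```text
2.35 [ 0.4626 -0.2831  0.1672] [ 0.2061  0.9785 -0.0001 -0.0002] [-0.7551  0.5047  1.7042 -0.0005  0.9329 -1.9104] 0.6495503848868469
```

View pics/w1.png

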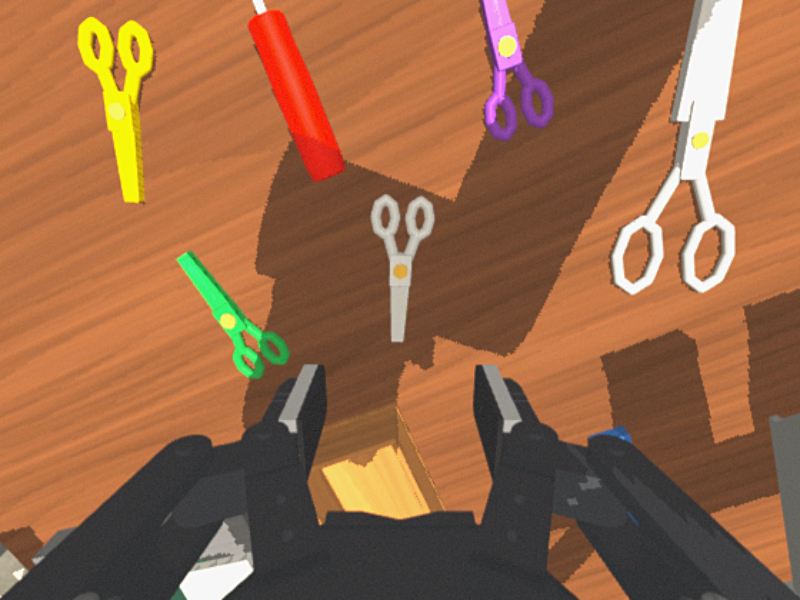

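The wrist view shows the steel scissors with the pivot at (400,271), tip at (397,341) and bows ending at (385,197) and (423,197).

```bash
cat >> h.py <<'E'
def wray(p,R,u,v,z):
    """pixel in 420x560 -> world at height z"""
    c=calibration("wrist");M=c["mount"]
    d=R.apply(M[:3,:3]@np.linalg.solve(c["camera_matrix"],[u,v,1]));o=p+R.apply(M[:3,3])
    return o+d*(z-o[2])/d[2]
E
python3 - <<'E'
from h import *
p,R,s=here()
k=.7
a=wray(p,R,400.3*k,271*k,.011);b=wray(p,R,397.5*k,341*k,.008);c=wray(p,R,404*k,196*k,.006)
print(a,b,c,np.linalg.norm(b-a),np.linalg.norm(c-a));d=b-c;y=np.arctan2(d[1],d[0]);print(y)
rows(p,R,[([*a[:2],.06],quat(y+np.pi)),([*a[:2],.006],quat(y+np.pi))],-.3,step=.04)
E
```

```text
[ 0.4606 -0.2821  0.011 ] [ 0.5125 -0.3074  0.008 ] [ 0.4127 -0.2581  0.006 ] 0.05780272044670591 0.0537874566088283
-0.45897701079488573
[[0.0008,0.0001,0.0358,0,0,0.014,-0.3],[0.0007,0.0002,0.0357,0,0,0.015,-0.3],[0.0008,0.0001,0.0358,0,0,0.014,-0.3],[0,0,0.027,0,0,0,-0.3],[0,0,0.027,0,0,0,-0.3]]
end [ 0.4606 -0.2821  0.006 ] [ 0.2273  0.9738 -0.0002 -0.0001]
```

>>> apply_moves:
  plan:
    - [0.001, 0, 0.036, 0, 0, 0.014, -0.3]
    - [0.0005, 0.0005, 0.036, 0, 0, 0.015, -0.3]
    - [0.001, 0, 0.036, 0, 0, 0.014, -0.3]
    - [0, 0, 0.028, 0, 0, 0, -0.3]
    - [0, 0, 0.024, 0, 0, 0, -0.3]
    - [0, 0, 0.004, 0, 0, 0, -0.3]
    - [0, 0, 0, 0, 0, 0, 0.3]
    - [0, 0, 0, 0, 0, 0, 1]
  force: 40

```text
t: 3.4
tcp_pos: [0.4613, -0.2821, 0.0044]
tool_rot: [0.227, 0.974, -0.001, 0.001]
force: [-0.4, -0.0, 0.3]
finger_gap: 0.232
gripper_force: 0.0
```

>>> apply_moves:
  plan:
    - [0, 0, 0, 0, 0, 0, 1]
    - [0, 0, 0, 0, 0, 0, 1]
    - [0, 0, 0, 0, 0, 0, 1]

```text
t: 3.78
tcp_pos: [0.4614, -0.282, 0.0045]
tool_rot: [0.226, 0.974, -0.001, 0.001]
force: [-0.7, -0.5, 6.4]
finger_gap: 0.174
gripper_force: 40.1
```

```bash
python3 - <<'E'
from h import *
p,R,s=here()
rows(p,R,[([.461,-.282,.14],R),([.47,0,.30],quat(math.pi-.2)),([.475,.322,.30],quat(math.pi+.02))],1,step=.05)
E
```

```text
[[0,-0.0001,-0.0452,0,0,0,1],[0,-0.0001,-0.0452,0,0,0,1],[0,-0.0001,-0.0451,0,0,0,1],[0.0166,0.0367,-0.0229,0,0,-0.037,1],[0.0152,0.0373,-0.023,0,0.001,-0.036,1],[0.0138,0.0378,-0.0229,-0.001,0,-0.037,1],[0.0125,0.0383,-0.0229,0,0,-0.037,1],[0.011,0.0388,-0.0228,0,0,-0.036,1]]
[[0.0096,0.0391,-0.0229,0,0.001,-0.037,1],[0.0082,0.0395,-0.0229,0,0,-0.037,1],[0.0084,0.0452,0,0,0,-0.031,1],[0.007,0.0455,0,0,0,-0.032,1],[0.0056,0.0457,0,0,0,-0.031,1],[0.0041,0.0458,0,0,0,-0.031,1],[0.0028,0.0459,0,0,0,-0.032,1],[0.0012,0.046,0,0,0,-0.031,1]]
[[-0.0002,0.046,-0.0001,0,0,-0.032,1]]
end [0.475 0.322 0.3  ] [-0.0102  0.9999 -0.0001 -0.    ]
```

>>> apply_moves:
  plan:
    - [0, 0, -0.02, 0, 0, 0, 1]
    - [0, 0, -0.045, 0, 0, 0, 1]
    - [0, 0, -0.05, 0, 0, 0, 1]
    - [0.0165, 0.0365, -0.028, 0, 0, -0.037, 1]
    - [0.015, 0.0375, -0.026, 0, 0, -0.037, 1]
    - [0.014, 0.038, -0.023, 0, 0, -0.037, 1]
    - [0.0125, 0.0385, -0.023, 0, 0, -0.037, 1]
    - [0.011, 0.039, -0.023, 0, 0, -0.037, 1]

```text
t: 4.78
tcp_pos: [0.4671, -0.0778, 0.2421]
tool_rot: [0.135, 0.991, 0.0, -0.0]
force: [0.5, -0.5, -0.5]
finger_gap: 0.174
gripper_force: 39.2
```

>>> apply_moves:
  plan:
    - [0.0095, 0.039, -0.023, 0, 0, -0.037, 1]
    - [0.008, 0.0395, -0.023, 0, 0, -0.037, 1]
    - [0.0085, 0.045, 0, 0, 0, -0.031, 1]
    - [0.007, 0.0455, 0, 0, 0, -0.032, 1]
    - [0.0055, 0.0455, 0, 0, 0, -0.031, 1]
    - [0.004, 0.046, 0, 0, 0, -0.031, 1]
    - [0.003, 0.046, 0, 0, 0, -0.032, 1]
    - [0.001, 0.046, 0, 0, 0, -0.031, 1]

```text
t: 5.78
tcp_pos: [0.4733, 0.2784, 0.2872]
tool_rot: [0.004, 1.0, -0.0, -0.0]
force: [-0.5, -0.2, -0.5]
finger_gap: 0.172
gripper_force: 39.2
```

>>> apply_moves:
  plan:
    - [0, 0.046, 0, 0, 0, -0.032, 1]
    - [0, 0, 0, 0, 0, 0, 1]
    - [0, 0, 0, 0, 0, 0, 1]

```text
t: 6.15
tcp_pos: [0.4738, 0.3224, 0.2869]
tool_rot: [-0.011, 1.0, -0.001, -0.001]
force: [-0.6, 0.0, -1.0]
finger_gap: 0.166
gripper_force: 39.2
```

```bash
python3 - <<'E'
from h import *
from station import *
p,R,s=here();print(s["t"],p,R.as_quat(),s["q"],s["finger_gap"],s["gripper_force"])
im=snapshot("wrist");np.savez("w2.npz",im=im,p=p,q=R.as_quat())
cv2.imwrite("pics/w2.png",cv2.resize(im[:,:,::-1],(800,600)))
E
```

```text
6.15 [0.4738 0.3224 0.2869] [-0.0114  0.9999 -0.0005 -0.0007] [ 0.4029  0.3976  1.4968 -0.0005  1.2488 -1.1905] 0.16649657332984025 39.19482171535492
```

View pics/w2.png

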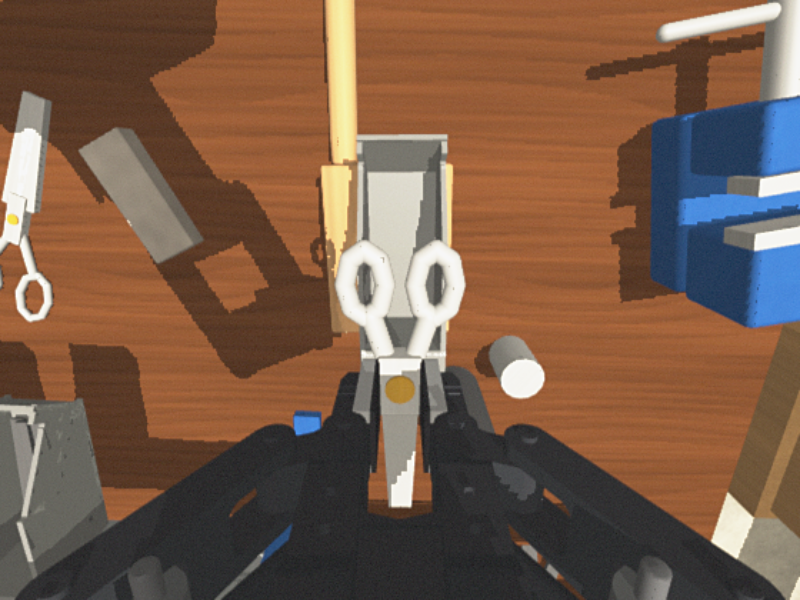

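The scissors are held level with the pivot at (400,390). The bin sits below them, with front top corners at (357,136) and (447,136) and the lip's right corner near (446,370).

```bash
python3 - <<'E'
from h import *
p,R,s=here();k=.7
fl=wray(p,R,357*k,136*k,.118);fr=wray(p,R,447.5*k,136*k,.118)
print(fl,fr,(fl+fr)/2)
print("lip R",wray(p,R,446*k,370*k,.145),"slot edge R",wray(p,R,446*k,352*k,.145))
im=np.load("w2.npz")["im"]
cv2.imwrite("pics/c2.png",crop(im,230,85,100,190,421,800)[:600] if 0 else crop(im,225,85,110,180,366,600))
E
```

```text
[0.3787 0.2903 0.118 ] [0.3773 0.3532 0.118 ] [0.378  0.3218 0.118 ]
lip R [0.5447 0.3587 0.145 ] slot edge R [0.5296 0.3579 0.145 ]
```

View pics/c2.png

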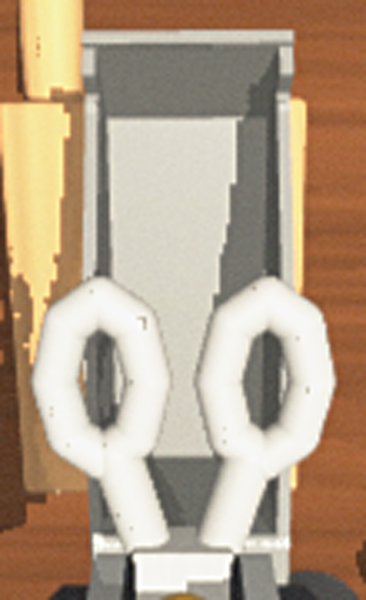

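```bash
python3 - <<'E'
from h import *
d=np.load("w2.npz");p=d["p"];R=Ro.from_quat(d["q"])
f=lambda a,b,z:wray(p,R,225+a/3.333-.3,85+b/3.333-.3,z)
print("floor FL,FR",f(107,117,.074),f(276,117,.074)," rear",f(185,457,.074))
print("front L,R outer",f(83,32,.118),f(293,32,.118))
print("slope end of sides (x-10? ) L",f(88,290,.145),"R",f(290,290,.145))
print("rear rim inner",f(190,537,.145),"L/R outer at rear",f(92,550,.145),f(289,550,.145))
E
```

```text
floor FL,FR [0.403  0.2942 0.074 ] [0.4017 0.3531 0.074 ]  rear [0.5292 0.3243 0.074 ]
front L,R outer [0.3776 0.2904 0.118 ] [0.3762 0.3529 0.118 ]
slope end of sides (x-10? ) L [0.4499 0.2938 0.145 ] R [0.4486 0.3533 0.145 ]
rear rim inner [0.5293 0.3258 0.145 ] L/R outer at rear [0.5346 0.2943 0.145 ] [0.5332 0.3577 0.145 ]
```

```bash
python3 - <<'E'
from h import *
p,R,s=here()
print(wray(p,R,280,273,p[2]+.006))
rows(p,R,[([.464,.324,.16],quat(math.pi+.028)),([.464,.324,.108],quat(math.pi+.028))],1,step=.035)
E
```

```text
[0.4742 0.3221 0.293 ]
[[0.0025,0.0006,0.0318,0,0,-0.002,1],[0.0024,0.0006,0.0317,0,-0.001,-0.001,1],[0.0025,0.0006,0.0318,-0.001,0,-0.002,1],[0.0025,0.0006,0.0317,0,0,-0.001,1],[0,0,0.026,0,0,0,1],[0,0,0.026,0,0,0,1]]
end [0.464 0.324 0.108] [-0.0138  0.9999  0.     -0.0001]
```

>>> apply_moves:
  plan:
    - [0.0025, 0.0005, 0.032, 0, 0, -0.002, 1]
    - [0.0025, 0.0005, 0.032, 0, 0, -0.001, 1]
    - [0.0025, 0.0005, 0.032, -0.001, 0, -0.002, 1]
    - [0.0025, 0.0005, 0.031, 0, 0, 0, 1]
    - [0, 0, 0.015, 0, 0, 0, 1]
    - [0, 0, 0.0, 0, 0, 0, 1]

```text
t: 6.95
tcp_pos: [0.4644, 0.3237, 0.1447]
tool_rot: [-0.013, 1.0, 0.0, -0.001]
force: [-0.1, 0.2, -0.6]
finger_gap: 0.17
gripper_force: 39.2
```

>>> apply_moves:
  plan:
    - [0, 0, 0.01, 0, 0, 0, 1]
    - [0, 0, 0.01, 0, 0, 0, 1]
    - [0, 0, 0.01, 0, 0, 0, 1]
    - [0, 0, 0.005, 0, 0, 0, 1]
    - [0, 0, 0, 0, 0, 0, 1]

```text
t: 7.58
tcp_pos: [0.4642, 0.3246, 0.1098]
tool_rot: [-0.014, 1.0, 0.0, -0.0]
force: [-0.3, 0.4, -0.5]
finger_gap: 0.172
gripper_force: 39.2
```

>>> apply_moves:
  plan:
    - [0, 0, 0.005, 0, 0, 0, 1]
    - [0, 0, 0.005, 0, 0, 0, 1]
    - [0, 0, 0, 0, 0, 0, 1]
    - [0, 0, 0, 0, 0, 0, 0.55]
    - [0, 0, 0, 0, 0, 0, 0.5]
    - [0, 0, 0, 0, 0, 0, 0.5]
    - [0, 0, 0, 0, 0, 0, 0.5]

```text
t: 8.45
tcp_pos: [0.4658, 0.3242, 0.1046]
tool_rot: [-0.014, 1.0, 0.0, 0.002]
force: [-4.4, -6.2, 26.0]
finger_gap: 0.245
gripper_force: 23.2
```

>>> apply_moves:
  plan:
    - [0, 0, -0.02, 0, 0, 0, 0.5]
    - [0, 0, -0.04, 0, 0, 0, 0.5]
    - [0, 0, -0.05, 0, 0, 0, 0.5]
    - [0, 0, -0.05, 0, 0, 0, -0.2]
    - [0, 0, -0.03, 0, 0, 0, -1]
    - [0, 0, 0, 0, 0, 0, -1]
    - [0, 0, 0, 0, 0, 0, -1]

```text
t: 9.32
tcp_pos: [0.4638, 0.3242, 0.2894]
tool_rot: [-0.014, 1.0, 0.0, -0.001]
force: [-0.3, 0.2, -0.4]
finger_gap: 1.002
gripper_force: 0.0
```

```bash
python3 - <<'E'
from h import *
from station import *
p,R,s=here();print(s["t"],p,R.as_quat(),s["finger_gap"])
im=snapshot("wrist");np.savez("w3.npz",im=im,p=p,q=R.as_quat())
tp=snapshot("top");np.save("top1.npy",tp)
a=crop(im,220,80,120,180,400,600);b=crop(tp,190,90,130,195,400,600)
cv2.imwrite("pics/c3.png",np.hstack([a,b]))
E
```

```text
9.325 [0.4638 0.3242 0.2894] [-0.0136  0.9999  0.0002 -0.0008] 1.00245572530111
```

View pics/c3.png

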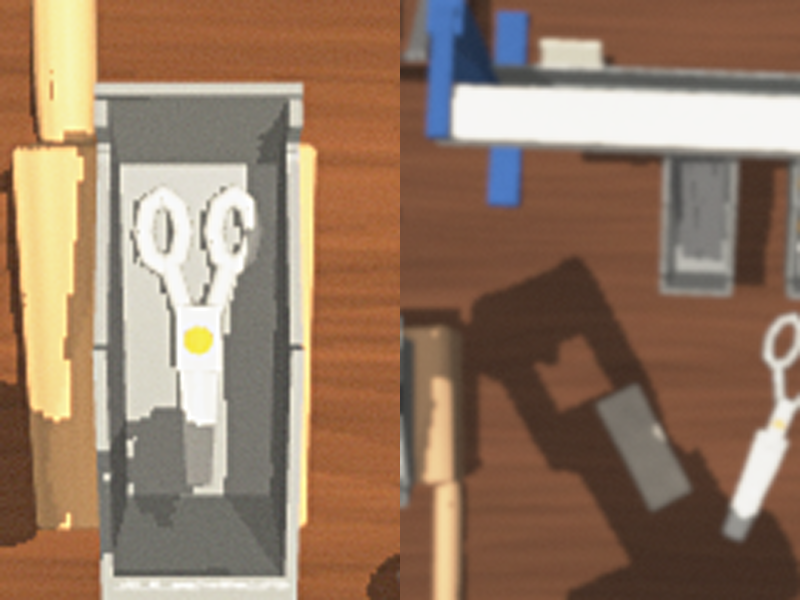

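The scissors lie flat in the bin with the pivot at crop (198,340), and the bin hasn't visibly moved. Next I re-measure the bin and the rail.

```bash
python3 - <<'E'
from h import *
d=np.load("w3.npz");p=d["p"];R=Ro.from_quat(d["q"])
f=lambda a,b,z:wray(p,R,220+a/3.333-.3,80+b/3.333-.3,z)
FL,FR=f(96,88,.118),f(302,88,.118);RL,RR=f(101,577,.145),f(298,577,.145)
print(FL,FR,RL,RR);c1=(FL+FR)/2;c2=(RL+RR)/2
yaw=np.arctan2((c2-c1)[1],(c2-c1)[0]);print("x0 from front",c1[0]+.087,"from rear inner",c2[0]-.066,"y0",np.interp(.464,[c1[0],c2[0]],[c1[1],c2[1]]),yaw)
# rail from top1
t=np.load("top1.npy");g=lambda a,b,z:at_z("top",190+a/3.077-.3,90+b/3.077-.3,z)
print("card L,R (z .251)",g(540,40,.251),g(602,40,.251))
print("midbin front L,R z.167",g(661,293,.167),g(733,293,.167))
print("sheet top z.222",g(540,68,.222),g(790,80,.222))
import numpy as n
# lamp corners, subpixel edges along columns
gr=t.min(2).astype(float)
for u in range(215,365,30):
    col=gr[105:150,u]>190; v=np.where(col)[0]+105; print(u,at_z("top",u,v[0]-.5,.385)[:2],at_z("top",u,v[-1]+.5,.385)[:2])
E
```

```text
[0.3788 0.2906 0.118 ] [0.3771 0.3531 0.118 ] [0.5297 0.2939 0.145 ] [0.528  0.3581 0.145 ]
x0 from front 0.46493098509094866 from rear inner 0.46287518394651755 y0 0.3242056982277425 0.02739357076910363
card L,R (z .251) [ 0.7812 -0.1808  0.251 ] [ 0.7815 -0.2337  0.251 ]
midbin front L,R z.167 [ 0.5751 -0.3033  0.167 ] [ 0.5756 -0.368   0.167 ]
sheet top z.222 [ 0.7651 -0.186   0.222 ] [ 0.7559 -0.4036  0.222 ]
215 [0.7026 0.1928] [0.6625 0.192 ]
245 [0.7338 0.1236] [0.6606 0.1226]
275 [0.6987 0.0535] [0.6587 0.0532]
305 [ 0.6968 -0.016 ] [ 0.6545 -0.0161]
335 [ 0.6949 -0.0855] [ 0.6526 -0.0854]
```

```bash
python3 - <<'E'
from h import *
g=lambda a,b,z:at_z("top",190+(a-400)/3.077-.3,90+b/3.077-.3,z)
a=-.031;X=np.array([np.cos(a),np.sin(a)]);Y=np.array([-np.sin(a),np.cos(a)]);O=np.array([.735,.0192])
for n,q in dict(card=g(571,40,.251),cardL=g(540,40,.251),midL=g(661,293,.167),midR=g(733,293,.167),sheetL=g(540,68,.222),sheetR=g(790,80,.222)).items():
    print(n,q,"rail frame",(q[:2]-O)@X,(q[:2]-O)@Y)
b=[.4638,.3243];yaw=.027;th=math.radians(35)
q=quat(math.pi+yaw,th)
pos=lambda x,z:[b[0]+x*math.cos(yaw),b[1]+x*math.sin(yaw),.07+z]
tz=q.apply([0,0,1]);print("tool z",tz)
tgt=np.array(pos(.042,.039));pre=tgt-tz*.10
p,R,s=here()
rows(p,R,[(pre,q),(tgt,q)],-1,step=.03,rot=.15)
E
```

```text
card [0.7792 0.1338 0.251 ] rail frame 0.04061319047279616 0.11589481817282986
cardL [0.779  0.1602 0.251 ] rail frame 0.03962694364581763 0.1423265947553525
midL [0.5727 0.0565 0.167 ] rail frame -0.1633563768784166 0.03220445275174461
midR [ 0.5732 -0.0083  0.167 ] rail frame -0.16091138361385462 -0.032544192289153034
sheetL [0.7629 0.1628 0.222 ] rail frame 0.023466773540497823 0.14443834648505133
sheetR [ 0.7536 -0.0553  0.222 ] rail frame 0.02094307182677671 -0.07385455958200726
tool z [ 0.5734  0.0155 -0.8192]
[[0.003,0,0.0195,0,-0.123,0,-1],[0.0053,0.0001,0.0191,0,-0.123,0,-1],[0.0076,0,0.0182,0,-0.122,0,-1],[0.0098,0.0001,0.0172,0,-0.123,0,-1],[0.0119,0,0.0158,0,-0.123,0,-1],[0,0,0.025,0,0,0,-1],[0,0,0.025,0,0,0,-1],[0,0,0.025,0,0,0,-1]]
[[-0.0001,0,0.025,0,0,0,-1]]
end [0.5058 0.3254 0.109 ] [-0.013   0.9537  0.0039  0.3006]
```

>>> apply_moves:
  plan:
    - [0.003, 0, 0.0195, 0, -0.123, 0, -1]
    - [0.0055, 0, 0.019, 0, -0.123, 0, -1]
    - [0.0075, 0, 0.018, 0, -0.122, 0, -1]
    - [0.01, 0, 0.017, 0, -0.123, 0, -1]
    - [0.012, 0, 0.016, 0, -0.123, 0, -1]
    - [0, 0, 0.025, 0, 0, 0, -1]
    - [0, 0, 0.025, 0, 0, 0, -1]
    - [0, 0, 0, 0, 0, 0, -1]

```text
t: 10.42
tcp_pos: [0.4804, 0.3167, 0.1592]
tool_rot: [-0.008, 0.962, -0.008, 0.271]
force: [0.7, 0.5, 0.3]
finger_gap: 1.003
gripper_force: 0.0
```

>>> apply_moves:
  plan:
    - [0, 0, 0.02, 0, 0, 0, -1]
    - [0, 0, 0.015, 0, 0, 0, -1]
    - [0, 0, 0.01, 0, 0, 0, -1]
    - [0, 0, 0.005, 0, 0, 0, -1]
    - [0, 0, 0, 0, 0, 0, -1]

```text
t: 11.05
tcp_pos: [0.5071, 0.3171, 0.1195]
tool_rot: [-0.007, 0.962, -0.007, 0.273]
force: [-0.1, 0.4, 0.7]
finger_gap: 0.995
gripper_force: 0.0
```

```bash
python3 - <<'E'
from h import *
p,R,s=here();print(s["t"],p,R.as_quat(),s["q"],s["finger_gap"],s["force"])
E
```

```text
11.05 [0.5071 0.3171 0.1195] [-0.0074  0.9619 -0.0066  0.2733] [ 0.5026  0.6016  1.9351 -1.178   0.2862  0.0127] 0.9953242407653263 [-0.07    0.3661  0.7123]
```

```bash
python3 - <<'E'
from h import *
p,R,s=here()
print(R.as_matrix())
yaw=.027
q=quat(math.pi+yaw,math.radians(32))
print((R.inv()*q).as_rotvec())
rows(p,R,[([.5065,.3254,.112],q)],-1,step=.004)
E
```

```text
[[-0.8505 -0.0107  0.5258]
 [-0.0179  0.9998 -0.0086]
 [-0.5256 -0.0168 -0.8506]]
[-0.0228 -0.0051 -0.005 ]
[[0.0014,0.0028,0.002,-0.008,-0.002,-0.002,-1],[0.0015,0.0028,0.002,-0.007,-0.001,-0.001,-1],[0.0014,0.0028,0.0021,-0.008,-0.002,-0.002,-1]]
end [0.5065 0.3254 0.112 ] [-0.013   0.9612  0.0038  0.2756]
```

>>> apply_moves:
  plan:
    - [0.0015, 0.003, 0.002, -0.008, -0.002, -0.002, -1]
    - [0.0015, 0.003, 0.002, -0.007, -0.001, -0.001, -1]
    - [0.0015, 0.003, 0.002, -0.008, -0.002, -0.002, -1]
    - [0, 0, 0, 0, 0, 0, -1]
    - [0, 0, 0, 0, 0, 0, -1]

```text
t: 11.68
tcp_pos: [0.5065, 0.3261, 0.1119]
tool_rot: [-0.013, 0.961, 0.004, 0.276]
force: [-0.2, 0.1, 0.2]
finger_gap: 0.996
gripper_force: 0.0
```

```bash
python3 - <<'E'
from h import *
from station import *
p,R,s=here();print(s["t"],p,R.as_quat(),s["q"],s["finger_gap"],s["force"])
q=quat(math.pi+.027,math.radians(32));print((R.inv()*q).as_rotvec())
E
```

```text
11.675 [0.5065 0.3261 0.1119] [-0.013   0.9612  0.0038  0.2757] [ 0.5084  0.6188  1.939  -1.2725  0.2594  0.109 ] 0.9960558691591562 [-0.243   0.0794  0.1681]
[ 0.0002  0.0001 -0.    ]
```

>>> apply_moves:
  plan:
    - [0, 0, 0, 0, 0, 0, 0]
    - [0, 0, 0, 0, 0, 0, 1]
    - [0, 0, 0, 0, 0, 0, 1]
    - [0, 0, 0, 0, 0, 0, 1]
    - [0, 0, 0, 0, 0, 0, 1]
  force: 60

```text
t: 12.3
tcp_pos: [0.5066, 0.3259, 0.1122]
tool_rot: [-0.013, 0.961, 0.004, 0.276]
force: [-2.3, -1.3, 5.5]
finger_gap: 0.739
gripper_force: 66.5
```

```bash
python3 - <<'E'
from h import *
p,R,s=here();print(s["q"],s["force"],s["ft_torque"])
rows(p,R,[(p+[-.01,0,.03],R),(p+[-.03,0,.11],R)],1,step=.015)
E
```

```text
[ 0.5083  0.6181  1.9392 -1.2726  0.2599  0.1091] [-2.2533 -1.2835  5.5314] [-0.1411  0.208  -0.053 ]
[[-0.0025,0.0001,-0.0102,0,0,0,1],[-0.0025,0.0001,-0.0103,0,0,0,1],[-0.0024,0.0001,-0.0102,0,0,0,1],[-0.0043,0.0001,-0.0131,0,0,0,1],[-0.0042,0.0001,-0.0131,0,0,0,1],[-0.0043,0.0001,-0.013,0,0,0,1],[-0.0042,0,-0.0131,0,0,0,1],[-0.0043,0.0001,-0.0131,0,0,0,1]]
[[-0.0042,0.0001,-0.0131,0,0,0,1]]
end [0.4765 0.3258 0.2222] [-0.0128  0.9611  0.0037  0.2759]
```

>>> apply_moves:
  plan:
    - [-0.0025, 0, -0.005, 0, 0, 0, 1]
    - [-0.0025, 0, -0.01, 0, 0, 0, 1]
    - [-0.0025, 0, -0.01, 0, 0, 0, 1]
    - [-0.004, 0, -0.013, 0, 0, 0, 1]
    - [-0.004, 0, -0.013, 0, 0, 0, 1]
    - [-0.004, 0, -0.013, 0, 0, 0, 1]
    - [-0.004, 0, -0.013, 0, 0, 0, 1]
    - [-0.004, 0, -0.013, 0, 0, 0, 1]

```text
t: 13.3
tcp_pos: [0.4812, 0.325, 0.2018]
tool_rot: [-0.013, 0.962, 0.003, 0.274]
force: [-0.6, -0.3, -2.8]
finger_gap: 0.74
gripper_force: 66.4
```

```bash
python3 - <<'E'
from h import *
p,R,s=here();print(p,s["t"],s["q"],s["force"],s["ft_torque"],(quat(math.pi+.027,math.radians(32)).inv()*R).as_rotvec())
a=-.031;X=np.array([np.cos(a),np.sin(a),0]);Y=np.array([-np.sin(a),np.cos(a),0]);B=np.array([.7385,.1341,.19])
# bin frame: TCP at bin (.0427,0,.042)+; world of bin pt -> TCP target
def tcp(xr,zu,yr=0): # bin rear wall xr in front(-) of rail face, underside height zu
    return B*[1,1,0]+X*(xr-.070+.0427)+Y*yr+[0,0,zu+.042]
q=quat(math.pi+a,math.radians(32))
w=tcp(-.12,.16); pr=tcp(-.02,.150)
print(w,pr)
rows(p,R,[(w,q)],1,step=.03)
E
```

```text
[0.4812 0.325  0.2018] 13.3 [ 0.534   0.4263  1.9202 -0.7359  0.3925 -0.4333] [-0.5834 -0.3059 -2.7773] [0.0039 0.475  0.0095] [ 0.0006  0.0026 -0.0001]
[0.5913 0.1387 0.202 ] [0.6912 0.1356 0.192 ]
[[-0.0112,-0.0237,0.0069,0.004,0,0.006,1],[-0.0113,-0.0235,0.007,0.004,-0.001,0.006,1],[-0.0114,-0.0235,0.0071,0.003,0,0.006,1],[-0.0116,-0.0234,0.0072,0.004,0,0.007,1],[-0.0117,-0.0232,0.0073,0.004,-0.001,0.006,1],[-0.0119,-0.0232,0.0074,0.004,0,0.006,1],[-0.012,-0.0231,0.0075,0.003,0,0.006,1],[-0.0121,-0.0229,0.0075,0.004,-0.001,0.006,1]]
end [0.5913 0.1387 0.202 ] [ 0.0147  0.9611 -0.0043  0.2758]
```

>>> apply_moves:
  plan:
    - [-0.011, -0.0235, 0.007, 0.004, 0, 0.006, 1]
    - [-0.0115, -0.0235, 0.007, 0.004, 0, 0.006, 1]
    - [-0.0115, -0.0235, 0.007, 0.004, 0, 0.006, 1]
    - [-0.0115, -0.0235, 0.007, 0.004, 0, 0.006, 1]
    - [-0.012, -0.023, 0.007, 0.004, 0, 0.006, 1]
    - [-0.012, -0.023, 0.0075, 0.004, 0, 0.006, 1]
    - [-0.012, -0.023, 0.0075, 0.004, 0, 0.006, 1]
    - [-0.012, -0.023, 0.0075, 0.004, -0.001, 0.006, 1]

```text
t: 14.3
tcp_pos: [0.5917, 0.1387, 0.2021]
tool_rot: [0.015, 0.961, -0.005, 0.274]
force: [-0.3, 1.5, -3.9]
finger_gap: 0.739
gripper_force: 66.5
```

>>> apply_moves:
  plan:
    - [0, 0, 0, 0, 0, 0, 1]
    - [0, 0, 0, 0, 0, 0, 1]

```text
t: 14.55
tcp_pos: [0.5911, 0.1396, 0.2025]
tool_rot: [0.015, 0.961, -0.005, 0.275]
force: [0.9, 0.9, -4.2]
finger_gap: 0.742
gripper_force: 66.7
```

```bash
cat >> h.py <<'E'
A_=-.031;X_=np.array([np.cos(A_),np.sin(A_),0]);Y_=np.array([-np.sin(A_),np.cos(A_),0]);B_=np.array([.7385,.1341,.19])
def tcp(xr,zu,yr=0):
    return B_*[1,1,0]+X_*(xr-.070+.0427)+Y_*yr+[0,0,zu+.042]
QB=quat(math.pi+A_,math.radians(32))
def where():
    p,R,s=here();d=p-B_*[1,1,0];print("t",s["t"],"xr %.4f yr %.4f zu %.4f"%(d@X_+.0273,d@Y_,p[2]-.042),"rot err",(R.inv()*QB).as_rotvec(),"F",s["force"],"gap",s["finger_gap"]);return p,R,s
E
python3 - <<'E'
from h import *
from station import *
p,R,s=where();print(s["q"])
im=snapshot("wrist");sc=snapshot("scene");np.save("sc2.npy",sc)
a=crop(im,120,0,320,240*2-60,400,525);b=crop(sc,160,140,130,170,400,525)
cv2.imwrite("pics/c4.png",np.hstack([a,b]))
rows(p,R,[(tcp(-.02,.150),QB)],1,step=.02)
E
```

```text
t 14.55 xr -0.1202 yr 0.0010 zu 0.1605 rot err [-0.0013 -0.0018  0.001 ] F [ 0.9253  0.8705 -4.2486] gap 0.7416345035007614
[ 0.0771  0.4268  1.9164 -0.2367  0.2511 -1.2504]
[[-0.0133,-0.0002,0.0103,0,0,0,1],[-0.0132,-0.0001,0.0103,0,-0.001,0,1],[-0.0132,-0.0002,0.0103,-0.001,0,0.001,1],[-0.0133,-0.0001,0.0104,0,0,0,1],[-0.0132,-0.0002,0.0103,0,-0.001,0,1],[-0.0133,-0.0002,0.0103,0,0,0,1]]
end [0.6913 0.1355 0.192 ] [ 0.0149  0.9611 -0.0044  0.2757]
```

View pics/c4.png

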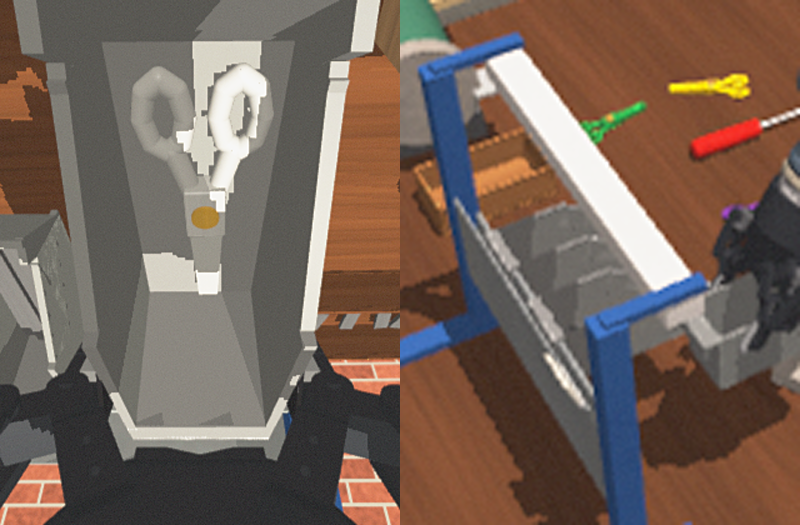

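The bin is held square between the fingers, with the scissors inside at left-panel (205,215). Next I approach to 20 mm in front of the rail.

>>> apply_moves:
  plan:
    - [-0.0135, 0, 0.0105, 0, 0, 0, 1]
    - [-0.0135, 0, 0.0105, 0, -0.001, 0, 1]
    - [-0.0135, 0, 0.0105, -0.001, 0, 0.001, 1]
    - [-0.0135, 0, 0.0105, 0, 0, 0, 1]
    - [-0.0135, 0, 0.0105, 0, 0, 0, 1]
    - [-0.0125, 0, 0.0095, 0, 0, 0, 1]
    - [0, 0, 0, 0, 0, 0, 1]
    - [0, 0, 0, 0, 0, 0, 1]

```text
t: 15.65
tcp_pos: [0.6923, 0.1364, 0.1931]
tool_rot: [0.015, 0.961, -0.004, 0.276]
force: [-1.0, -0.3, -2.8]
finger_gap: 0.74
gripper_force: 66.7
```

```bash
python3 - <<'E'
from h import *
p,R,s=where();print(s["q"],s["ft_torque"])
rows(p,R,[(tcp(-.004,.150),QB),(tcp(.004,.150),QB)],1,step=.002)
E
```

```text
t 15.65 xr -0.0190 yr 0.0009 zu 0.1511 rot err [-0.0001  0.0005  0.0001] F [-0.9734 -0.3239 -2.8451] gap 0.7397851899423775
[ 0.0563  0.5457  1.6929 -0.136   0.3487 -1.3689] [0.003  0.3699 0.0326]
[[-0.0015,-0.0001,0.0011,0,0,0,1],[-0.0015,-0.0001,0.0011,0,0,0,1],[-0.0015,-0.0001,0.0011,0,0,0,1],[-0.0016,-0.0001,0.0011,0,0,0,1],[-0.0015,-0.0001,0.0011,0,0,0,1],[-0.0015,-0.0002,0.0012,0,0,0,1],[-0.0015,-0.0001,0.0011,0,0,0,1],[-0.0015,-0.0001,0.0011,0,0,0,1]]
[[-0.0014,0,0.0008,0,0,0,1],[-0.0013,0,0.0009,0,0,0,1],[-0.0014,0,0.0008,0,0,0,1],[-0.0013,0,0.0009,0,0,0,1],[-0.0014,0,0.0008,0,0,0,1]]
end [0.7152 0.1348 0.192 ] [ 0.0149  0.9611 -0.0043  0.2758]
```

>>> apply_moves:
  plan:
    - [-0.0034, 0, 0.0021, 0, 0, 0, 1]
    - [-0.0034, 0, 0.0021, 0, 0, 0, 1]
    - [-0.0025, 0, 0.0016, 0, 0, 0, 1]
    - [-0.0017, 0, 0.0011, 0, 0, 0, 1]
    - [-0.00085, 0, 0.0005, 0, 0, 0, 1]
    - [-0.00085, 0, 0.0005, 0, 0, 0, 1]
    - [0, 0, 0, 0, 0, 0, 1]

```text
t: 16.52
tcp_pos: [0.7079, 0.136, 0.1937]
tool_rot: [0.015, 0.961, -0.004, 0.277]
force: [-0.6, -1.0, -3.3]
finger_gap: 0.743
gripper_force: 66.7
```

>>> apply_moves:
  plan:
    - [-0.00085, 0, 0.0005, 0, 0, 0, 1]
    - [-0.00085, 0, 0.0005, 0, 0, 0, 1]
    - [0, 0, 0, 0, 0, 0, 1]

```text
t: 16.9
tcp_pos: [0.7098, 0.1359, 0.1937]
tool_rot: [0.015, 0.961, -0.004, 0.276]
force: [-0.3, -1.1, -3.5]
finger_gap: 0.743
gripper_force: 67.0
```

>>> apply_moves:
  plan:
    - [-0.00085, 0, 0.0005, 0, 0, 0, 1]
    - [-0.00085, 0, 0.0005, 0, 0, 0, 1]
    - [0, 0, 0, 0, 0, 0, 1]

```text
t: 17.27
tcp_pos: [0.7099, 0.1359, 0.193]
tool_rot: [0.015, 0.961, -0.004, 0.275]
force: [-5.7, 0.5, 0.4]
finger_gap: 0.74
gripper_force: 67.7
```

```bash
python3 - <<'E'
from h import *
p,R,s=where();print(s["ft_torque"])
E
```

```text
t 17.275 xr -0.0013 yr 0.0009 zu 0.1510 rot err [-0.0003 -0.0021 -0.0001] F [-5.7412  0.5382  0.3606] gap 0.740169557533531
[-0.0662  1.015  -0.1185]
```

>>> apply_moves:
  plan:
    - [0.0019, 0, -0.0012, 0, 0, 0, 1]
    - [0.0019, 0, -0.0012, 0, 0, 0, 1]
    - [0.0021, 0, 0.0034, 0, 0, 0, 1]
    - [0.0021, 0, 0.0034, 0, 0, 0, 1]
    - [0.0021, 0, 0.0034, 0, 0, 0, 1]
    - [0, 0, 0, 0, 0, 0, 1]

```text
t: 18.02
tcp_pos: [0.7072, 0.1359, 0.1811]
tool_rot: [0.015, 0.961, -0.004, 0.276]
force: [0.5, -0.0, -3.5]
finger_gap: 0.744
gripper_force: 66.8
```

```bash
python3 - <<'E'
from h import *
p,R,s=where();print(s["ft_torque"])
E
```

```text
t 18.025 xr -0.0040 yr 0.0009 zu 0.1391 rot err [-0.0001  0.001   0.0001] F [ 0.4733 -0.0496 -3.4573] gap 0.7441612583514434
[ 0.0143  0.407  -0.0161]
```

>>> apply_moves:
  plan:
    - [0.0016, 0, 0.00255, 0, 0, 0, 1]
    - [0.0016, 0, 0.00255, 0, 0, 0, 1]
    - [0.0016, 0, 0.00255, 0, 0, 0, 1]
    - [0, 0, 0, 0, 0, 0, 1]

```text
t: 18.52
tcp_pos: [0.7072, 0.136, 0.1724]
tool_rot: [0.015, 0.961, -0.004, 0.276]
force: [-0.9, 0.1, -3.9]
finger_gap: 0.741
gripper_force: 66.8
```

>>> apply_moves:
  plan:
    - [0.0011, 0, 0.0017, 0, 0, 0, 1]
    - [0.0011, 0, 0.0017, 0, 0, 0, 1]
    - [0.0011, 0, 0.0017, 0, 0, 0, 1]
    - [0, 0, 0, 0, 0, 0, 1]

```text
t: 19.02
tcp_pos: [0.7072, 0.136, 0.1664]
tool_rot: [0.015, 0.961, -0.004, 0.276]
force: [0.1, -0.3, -4.1]
finger_gap: 0.744
gripper_force: 66.8
```

```bash
python3 - <<'E'
from h import *
p,R,s=where();print(s["ft_torque"])
E
```

```text
t 19.025 xr -0.0040 yr 0.0009 zu 0.1244 rot err [-0.      0.0016  0.0001] F [ 0.1374 -0.3017 -4.0739] gap 0.7438808373666029
[-0.0194  0.4122  0.0255]
```

>>> apply_moves:
  plan:
    - [0.0011, 0, 0.0017, 0, 0, 0, 1]
    - [0.0005, 0, 0.00085, 0, 0, 0, 1]
    - [0.0005, 0, 0.00085, 0, 0, 0, 1]
    - [0, 0, 0, 0, 0, 0, 1]

```text
t: 19.52
tcp_pos: [0.7074, 0.136, 0.1627]
tool_rot: [0.015, 0.961, -0.004, 0.277]
force: [-0.1, -0.9, -2.4]
finger_gap: 0.745
gripper_force: 66.8
```

>>> apply_moves:
  plan:
    - [0.0005, 0, 0.00085, 0, 0, 0, 1]
    - [0.0005, 0, 0.00085, 0, 0, 0, 1]
    - [0, 0, 0, 0, 0, 0, 1]

```text
t: 19.9
tcp_pos: [0.7077, 0.1361, 0.1611]
tool_rot: [0.015, 0.961, -0.004, 0.277]
force: [0.1, 0.8, -2.6]
finger_gap: 0.742
gripper_force: 67.1
```

```bash
python3 - <<'E'
from h import *
p,R,s=where();print(s["ft_torque"])
E
```

```text
t 19.9 xr -0.0035 yr 0.0010 zu 0.1191 rot err [0.0002 0.003  0.    ] F [ 0.1463  0.8318 -2.6128] gap 0.7415163641886064
[ 0.0527  0.3922 -0.0112]
```

Contact seems to be starting, so I lower 2 mm more and then test the hook by pulling back.

>>> apply_moves:
  plan:
    - [0.0005, 0, 0.00085, 0, 0, 0, 1]
    - [0.0005, 0, 0.00085, 0, 0, 0, 1]
    - [0, 0, 0, 0, 0, 0, 1]

```text
t: 20.27
tcp_pos: [0.7085, 0.1361, 0.1608]
tool_rot: [0.015, 0.96, -0.004, 0.279]
force: [-4.4, -0.4, 5.4]
finger_gap: 0.743
gripper_force: 68.1
```

>>> apply_moves:
  plan:
    - [0.0017, 0, -0.0011, 0, 0, 0, 1]
    - [0.0017, 0, -0.0011, 0, 0, 0, 1]
    - [0.0017, 0, -0.0011, 0, 0, 0, 1]
    - [0, 0, 0, 0, 0, 0, 1]

```text
t: 20.78
tcp_pos: [0.7034, 0.1363, 0.1607]
tool_rot: [0.015, 0.96, -0.004, 0.279]
force: [3.6, 0.6, 4.8]
finger_gap: 0.743
gripper_force: 67.1
```

```bash
python3 - <<'E'
from h import *
p,R,s=where();print(s["ft_torque"])
E
```

```text
t 20.775 xr -0.0078 yr 0.0011 zu 0.1187 rot err [ 0.0007  0.0075 -0.0002] F [3.6427 0.5637 4.8331] gap 0.7428158450809674
[ 0.0104 -1.0682 -0.082 ]
```

>>> apply_moves:
  plan:
    - [-0.0002, 0, 0.001, 0, -0.022, 0, 1]
    - [-0.0002, 0, 0.001, 0, -0.022, 0, 1]
    - [-0.0002, 0, 0.001, 0, -0.022, 0, 1]
    - [-0.0002, 0, 0.001, 0, -0.022, 0, 1]
    - [0, 0, 0, 0, 0, 0, 1]

```text
t: 21.4
tcp_pos: [0.7059, 0.1363, 0.1578]
tool_rot: [0.015, 0.947, -0.004, 0.321]
force: [3.1, 0.4, 6.1]
finger_gap: 0.742
gripper_force: 67.4
```

```bash
python3 - <<'E'
from h import *
p,R,s=where();print(s["ft_torque"],s["q"])
E
```

```text
t 21.4 xr -0.0053 yr 0.0012 zu 0.1158 rot err [ 0.0009  0.0947 -0.0003] F [3.1056 0.4161 6.1194] gap 0.7423283506598611
[-0.0842 -0.9669 -0.1261] [ 0.0577  0.6184  1.7495 -0.4096  0.1333 -1.0935]
```

>>> apply_moves:
  plan:
    - [0, 0, 0, 0, 0, 0, -0.55]
    - [0, 0, 0, 0, 0, 0, -0.65]
    - [0, 0, 0, 0, 0, 0, -0.8]
    - [0, 0, 0, 0, 0, 0, -1]
    - [0, 0, 0, 0, 0, 0, -1]
    - [0, 0, 0, 0, 0, 0, -1]

```text
t: 22.15
tcp_pos: [0.7043, 0.1361, 0.156]
tool_rot: [0.015, 0.948, -0.005, 0.319]
force: [0.8, -0.7, 0.4]
finger_gap: 0.997
gripper_force: 0.0
```

```bash
python3 - <<'E'
from h import *
p,R,s=where();print(s["ft_torque"],R.apply([0,0,1]))
E
```

```text
t 22.15 xr -0.0069 yr 0.0009 zu 0.1140 rot err [0.     0.09   0.0001] F [ 0.8193 -0.7053  0.369 ] gap 0.9973313237315208
[-0.0361  0.2966  0.0206] [ 0.6037 -0.0187 -0.797 ]
```

Released. I retreat straight along the tool axis.

>>> apply_moves:
  plan:
    - [0, 0, -0.008, 0, 0, 0, -1]
    - [0, 0, -0.015, 0, 0, 0, -1]
    - [0, 0, -0.02, 0, 0, 0, -1]
    - [0, 0, -0.02, 0, 0, 0, -1]
    - [0, 0, -0.025, 0, 0, 0, -1]
    - [0, 0, -0.025, 0, 0, 0, -1]
    - [0, 0, -0.025, 0, 0, 0, -1]
    - [0, 0, 0, 0, 0, 0, -1]

```text
t: 23.15
tcp_pos: [0.6205, 0.1391, 0.2687]
tool_rot: [0.014, 0.947, -0.005, 0.32]
force: [0.3, -0.0, -0.8]
finger_gap: 1.001
gripper_force: 0.0
```

>>> apply_moves:
  plan:
    - [0.02, 0, -0.02, 0, 0, 0, -1]
    - [0.03, 0, -0.02, 0, 0, 0, -1]
    - [0.03, 0, -0.02, 0, 0, 0, -1]
    - [0, 0, 0, 0, 0, 0, -1]
    - [0, 0, 0, 0, 0, 0, -1]

```text
t: 23.78
tcp_pos: [0.5223, 0.1419, 0.2659]
tool_rot: [0.015, 0.947, -0.005, 0.319]
force: [0.5, -0.7, 0.6]
finger_gap: 0.998
gripper_force: 0.0
```

```bash
python3 - <<'E'
from h import *
from station import *
p,R,s=where()
im=snapshot("wrist");sc=snapshot("scene");tp=snapshot("top")
a=cv2.resize(im[:,:,::-1],(400,300));b=crop(sc,150,130,160,120,400,300);c=crop(tp,195,80,200,150,400,300);d=crop(im,160,150,240,180,400,300)
cv2.imwrite("pics/c5.png",np.vstack([np.hstack([a,b]),np.hstack([c,d])]))
E
```

```text
t 23.775 xr -0.1890 yr 0.0011 zu 0.2239 rot err [ 0.0005  0.0919 -0.0001] F [ 0.5065 -0.7004  0.614 ] gap 0.9983306209078062
```

View pics/c5.png

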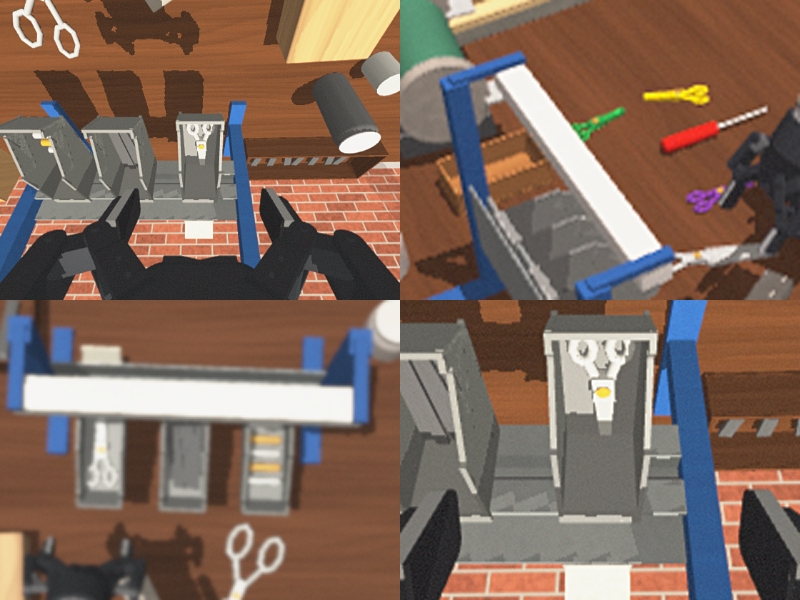

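The bin hangs in the free bay, in line with its neighbours and above the card in the wrist view. The scissors lie inside, with the pivot at (603,390) in the fourth panel, and the gripper is clear.

```bash
python3 -c "
from station import *
print(sign_off())"
```

```text
the job is handed in; nothing more can be done
None
```

The small steel scissors lie inside the bin, and the bin hangs by its lip in the free place under the blank card. The arm let go and stood clear, and the job was handed in at about 24 s of the 67 s allowed.

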